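# Stack a moped gear cluster on the height fixture and hold it down

### The job

Build the moped's gear cluster on the stack-height fixture, ready for measuring: thread the three steel gears onto the upright mandrel in size order, the largest at the bottom, then the middle one, the smallest on top, each with its boss upward and fully home on what is below. Lower each gear down the mandrel gently rather than letting it drop. Then swing the hinged hold-down lever over until its pad rests on the stack, let go, and leave the other things on the bench where they are.

Things in the scene. Friction and masses are not known exactly. Their poses are not given: they have to be found in the camera images.
- gear_large: Largest spur gear, plain steel, about 0.6 kg: toothed disc 102 mm in diameter over the teeth and 10 mm thick, with a round boss 40 mm in diameter standing 16 mm above the disc (26 mm high in all); a bore of 25 mm runs right through. It starts lying on the bench, boss upward. Origin: centre of the underside; z along the bore towards the boss.
- gear_mid: Middle spur gear, plain steel, about 0.4 kg: same bore (25 mm), disc thickness (10 mm), boss (40 mm diameter, 16 mm high) and total height (26 mm) as the largest, but 84 mm over the teeth. Lies boss upward. Origin: centre of the underside; z along the bore towards the boss.
- gear_small: Smallest spur gear, plain steel, about 0.26 kg: same bore (25 mm), disc thickness (10 mm), boss (40 mm diameter, 16 mm high) and total height (26 mm), but 66 mm over the teeth. Lies boss upward. Origin: centre of the underside; z along the bore towards the boss.
- fixture: Stack-height fixture, screwed down: dark steel base plate 12 mm thick, 120 mm wide in x, from -65 to 205 mm in y; a grey riser block 56 mm wide at y 95 to 185 mm, its top 70 mm above the bench, carries the lever's hinge. Origin: on the bench under the mandrel's axis; z up, y from the mandrel towards the hinge.
- mandrel_foot (a point): Centre of the mandrel's foot, on the plate's upper face (12 mm above the bench); axes as the fixture's. The mandrel is a fixed upright steel pin 22 mm in diameter, 66 mm tall, its top 8 mm tapering to 11 mm diameter. The stacked gears' undersides lie 0, 26 and 52 mm above this point, the stack's top 78 mm.
- lever_pivot (a point): Hinge of the hold-down lever, on the fixture: 125 mm along the fixture's y from the mandrel axis, 108 mm above the bench. Axes as the fixture's. The lever swings about the fixture's x axis.
- lever_grip (a point): Middle of the lever's black rubber grip (21 mm wide, 75 mm long along the lever; its end is 37 mm farther out), 190 mm from the hinge. -y points along the lever away from the hinge, x along the hinge.
- hold_down (a joint): Hold-down lever: 0 = level, pad resting on a complete stack; grows as it swings up and back towards the fixture's +y; starts open at 1.8 to 1.95 rad, past upright. At angle q the grip lies 190 mm x cos(q) in -y of the hinge and 190 mm x sin(q) above it. Damped and weighted (0.45 kg): it stays where left while steep, sinks slowly by itself below about 1 rad; 2 to 4 N at the grip moves it.
- lever_pad (a point): Centre of the underside of the lever's black rubber pad (36 mm diameter, under a steel weight 44 mm in diameter), 125 mm from the hinge. With the lever level it lies over the mandrel axis, 78 mm above the mandrel foot.
- piston: Bystander: aluminium piston, 47 mm diameter, 52 mm tall, standing on the bench. Origin: centre of its underside.
- deep_socket: Bystander: steel deep socket, 25 mm diameter, 65 mm tall, standing among the gears. Origin: centre of its underside.
- bearing: Bystander: ball bearing, 52 mm diameter, 15 mm thick, smooth outside, lying flat. Origin: centre of its underside.
- wrench: Bystander: steel open-ended wrench, 170 mm long, 8 mm thick, lying beyond the fixture. Origin: its middle, underside; x along it.
- screwdriver: Bystander: screwdriver with black handle, 180 mm long, lying beyond the gears. Origin: its middle, underside; x along it.
- oil_bottle: Bystander: grey plastic oil bottle, 60 mm diameter, 140 mm tall. Origin: centre of its underside.

How it is judged:
On the way, in this order (a step that is already met when the one before it is completed fails the run):
1. largest gear home on the plate, round the mandrel (horizontal distance between gear_large and mandrel_foot below 0.004 m and z of gear_large in the frame of mandrel_foot below 0.003 m and angle between gear_large's own z axis and vertical below 0.06 rad), for 0.2 s.
2. middle gear home on the largest (horizontal distance between gear_mid and mandrel_foot below 0.004 m and z of gear_mid in the frame of mandrel_foot below 0.029 m and angle between gear_mid's own z axis and vertical below 0.06 rad), for 0.2 s.
3. smallest gear home on the middle one (horizontal distance between gear_small and mandrel_foot below 0.004 m and z of gear_small in the frame of mandrel_foot below 0.055 m and angle between gear_small's own z axis and vertical below 0.06 rad), for 0.2 s.
4. lever swung over, pad resting on the stack (value of joint hold_down below 0.025 rad), for 0.2 s.
At the end, for the whole second after the job is handed in: Gears on the mandrel, boss up, at rest, within 4 mm of its axis, tilt under 0.06 rad, undersides 0, 26 and 52 mm (each within 3 mm) above the mandrel foot for largest, middle, smallest; hold-down lever within 0.025 rad of level on the stack (all of step 1 and all of step 2 and all of step 3 and z of gear_mid in the frame of mandrel_foot above 0.023 m and z of gear_small in the frame of mandrel_foot above 0.049 m and value of joint hold_down below 0.025 rad and linear speed of each of gear_large, gear_mid, gear_small below 0.02 m/s); the robot touches nothing.
It fails at once if a gear was let drop down the mandrel (over 0.5 m/s) ((linear speed of gear_large above 0.5 m/s and horizontal distance between gear_large and mandrel_foot below 0.01 m and z of gear_large in the frame of mandrel_foot below 0.066 m) or (linear speed of gear_mid above 0.5 m/s and horizontal distance between gear_mid and mandrel_foot below 0.01 m and z of gear_mid in the frame of mandrel_foot below 0.066 m) or (linear speed of gear_small above 0.5 m/s and horizontal distance between gear_small and mandrel_foot below 0.01 m and z of gear_small in the frame of mandrel_foot below 0.066 m)).
It fails at once if another thing on the bench was shifted by more than 30 mm (distance of any of piston, deep_socket, bearing, wrench, screwdriver, oil_bottle from where it was at the start of the episode above 0.03 m).
It also fails if it takes over 72 s, if anything falls off the work surface, if the arm or the gripper's body presses on something with over 40 N, if the wrist force passes 120 N, or if a joint passes its speed limit or range.

### The arm

A 6-joint arm with a two-finger parallel gripper is mounted at the origin on the work surface. World frame = base frame: x ahead of the robot, y to its left, z up, the work surface at z = 0. Lengths are in m, angles in rad, forces in N, time in s.
With the tool pointing down it reaches from about 0.35 to 0.925 m from the base axis. Payload 6.4 kg.
Tool frame: the origin (TCP) lies at the very end of the fingers, on their centre line; the grasp point (between the pads) lies 19 mm behind it (manip.grip_depth is the distance from the TCP to the grasp point, in m); z points along the fingers, x is the direction in which the jaws open and shut, and the axes are right-handed (so a half turn about z gives the same grasp; the last joint's range is limited). The gripper opens to 85 mm and grips with 20 to 120 N. Pads are 22 mm wide; open, the fingers measure 114 mm over their backs; the gripper's body (76 mm by 85 mm) begins 54 mm behind the grasp point. The pads swing forward as they close: fully open they stand 13 mm farther back than shut.
Start: joints at [0.929, 0.245, 1.558, -0, 1.339, -0.174], TCP at [0.293, 0.58, 0.231] pointing down, gripper open.
Joint ranges: [-3.13, 3.13], [-1.02, 2.26], [0.13, 2.54], [-0.95, 4.09], [0.21, 2.88], [-2.74, 2.74]. Speed limits (rad/s): [2.57, 2.57, 3.14, 3.14, 3.14, 3.14].

### API

Orientations are given as a unit quaternion [x, y, z, w].
In Python, from cell import manip gives the robot as it stands.
- The arm moves only by the tool step_arm, never from a script. Its argument "deltas" is a list that holds one entry, the list of rows, each a list of 7 numbers: the shift along the world's x, y, z in m, then the turn, a rotation vector about the world's x, y, z in rad, then the finger opening in m, from 0 to 0.0854. A call has 1 to 8 rows; each row is the pose to reach, as a shift and turn from the pose measured when the call began; what a row does not reach only later rows make up. A row lasts 1/10 s, in which the tool goes at most 50 mm and 8.59 degrees, less where a joint would pass 70% of its speed; a pose out of reach is approached as far as the arm can. A call with a gripper value outside its range is refused whole. The fingers move at their own pace and stop on an object; "force" is the grip in N (left out, the last holds). Time passes only in rows, so rows that repeat a pose let the fingers close. It gives the time, the measured TCP pose, the force and the opening at its end, in the units of the state.
- manip.state(): the state, without advancing time (a new reading comes with each control period).
- manip.snapshot(name): name is "scene" or "top"; returns the picture (420x560x3 uint8, red, green, blue); there is no depth.
- manip.camera_model(name): a dict with "vfov" (degrees; the focal length in pixels is half the picture's height over the tangent of half this angle, whatever the lens; pixels are square), "cx", "cy" (the principal point, pixels), "k1" (the pictures are not rectified: a ray, as slopes to the right and down, at radius r is drawn at 1 + k1 r^2 times it, then the intrinsics apply), "T" (4x4, takes a point from camera to world coordinates). Camera axes: x right, y down, z forward; pixel columns grow to the right and rows downward; lengths in m; the calibration is good to about 2 mm. A picture is of the moment at which its call begins. camera_model takes no time and is no camera call.
- manip.job_done(): hands the job in, once; it reports no verdict.
Trained networks look in the newest picture that a camera, given by its name, has taken for a name from the list of things; names that differ only in an ending like _2 or _b are one class to them, and where a whole thing is asked for, a point or a joint stands for the part that bears it (a point fixed in the world has none). Each returns a list of dicts, best first, with "score" (0 to 1); they miss things now and then, are a little off and sometimes report something else, mostly with a low value. They report only what shows in the picture. A call takes as long as a camera call.
- manip.spot_in(thing, camera): "box" ([left, top, width, height] in pixels, round what is visible of it).
- manip.cut_out(thing, camera): "mask" (420x560 bool, what is visible of it) and "box" ([left, top, width, height] in pixels, round what is visible of it).
- manip.mark_of(thing, camera): "uv" ([column, row] in pixels: a listed point, or the origin of a listed thing).
The state is a dict: "time_s": time; "joint_pos": joint angles; "qd": joint speeds; "joint_torque": joint torques, N m; "position": TCP position; "tcp_rot": TCP orientation; "force": force on the tool from outside, world axes, zero at the start; "torque": the same for the moment, N m; "width": finger opening in m.
Only numpy, scipy, OpenCV 4.12 (cv2) and the standard library are available. Lean on these libraries where they do the work, as an engineer would, in place of code of your own. Each camera call takes 0.05 s, during which the arm holds its last target. There are 200 camera calls.

## Working session

There is one attempt and no reset: what is moved stays moved. The work goes in short steps, Python scripts to look and compute and a tool call to move; the robot and the scene stay as the last step left them, time stands still between calls to the robot, and variables do not carry over. Pictures are saved under pics/ and viewed, on a budget of 10 in all, crops included, one or two more only if the job needs it, and the job is handed in when it is done.

Besides the shell and the picture viewer there is one more tool, called after "Emit:" by a JSON object that holds its "api" and its "payload". step_arm: Moves the arm, as the interface text tells. Its arguments: {"type":"object","properties":{"deltas":{"type":"array","items":{"type":"array","items":{"type":"array","items":{"type":"number"}}}},"force":{"type":"number"}},"required":["deltas"]}

```bash
ls; mkdir -p pics; cat > h.py <<'E'
import numpy as np, cv2
from cell import manip
def ray(cam,uv):
    m=manip.camera_model(cam); f=210/np.tan(np.radians(m['vfov'])/2)
    d=(np.array(uv,float)-[m['cx'],m['cy']])/f; r=np.linalg.norm(d); u=r
    for _ in range(20): u=r/(1+m['k1']*u*u)
    d=d*(u/r if r>0 else 1); T=np.array(m['T'])
    return T[:3,3],T[:3,:3]@np.array([d[0],d[1],1.])
def at_z(cam,uv,z):
    o,d=ray(cam,uv); return o+d*(z-o[2])/d[2]
def proj(cam,p):
    m=manip.camera_model(cam); f=210/np.tan(np.radians(m['vfov'])/2)
    T=np.array(m['T']); q=T[:3,:3].T@(np.array(p)-T[:3,3]); s=q[:2]/q[2]
    return s*(1+m['k1']*(s@s))*f+[m['cx'],m['cy']]
def tri(a,b):
    (o1,d1),(o2,d2)=a,b; A=np.stack([d1,-d2],1); t=np.linalg.lstsq(A,o2-o1,rcond=None)[0]
    p,q=o1+t[0]*d1,o2+t[1]*d2; return (p+q)/2,np.linalg.norm(p-q)
E
cat > a.py <<'E'
from h import *
np.set_printoptions(precision=4,suppress=True)
for c in('scene','top'):
    im=manip.snapshot(c); cv2.imwrite(f'pics/{c}0.png',im[:,:,::-1])
    m=manip.camera_model(c); print(c,m['vfov'],m['k1'],np.array(m['T'])[:3,3])
    for n in ['gear_large','gear_mid','gear_small','mandrel_foot','lever_pivot','lever_grip','lever_pad','fixture','piston','deep_socket','bearing','oil_bottle','wrench','screwdriver']:
        z={'mandrel_foot':.012,'lever_pivot':.108}.get(n,0)
        for r in manip.mark_of(n,c)[:2]: print(n,round(r['score'],2),np.round(r['uv'],1),at_z(c,r['uv'],z))
print(manip.state())
E
python3 a.py
```

```text
pics
scene 42.79339932647421 -0.11248776629753941 [1.1209 0.5809 0.7624]
gear_large 0.79 [273.3 168.2] [ 0.4587 -0.3326  0.    ]
gear_large 0.64 [407.  281.5] [0.4715 0.1411 0.    ]
gear_mid 0.84 [334.1 213.3] [ 0.4506 -0.1057  0.    ]
gear_small 0.6 [259.7 244.9] [ 0.6498 -0.114   0.    ]
mandrel_foot 0.96 [345.5 284. ] [0.5846 0.0835 0.012 ]
lever_pivot 0.9 [409.3 283. ] [0.5629 0.2081 0.108 ]
lever_grip 0.68 [456.1 203.3] [0.1868 0.0308 0.    ]
lever_pad 0.67 [427.7 228. ] [0.3124 0.0531 0.    ]
fixture 0.69 [408.5 281.3] [0.4686 0.1425 0.    ]
fixture 0.57 [340.1 291.2] [0.5973 0.084  0.    ]
piston 0.72 [227.7 188.9] [ 0.6004 -0.3226  0.    ]
deep_socket 0.81 [274.9 201.7] [ 0.5363 -0.2172  0.    ]
bearing 0.71 [271.4 202.2] [ 0.5442 -0.2203  0.    ]
bearing 0.5 [208.6 163. ] [ 0.5817 -0.4465  0.    ]
oil_bottle 0.6 [343.6 382.9] [0.7271 0.2433 0.    ]
wrench 0.94 [284.4 323.3] [0.7322 0.086  0.    ]
screwdriver 0.55 [218.9 288. ] [ 0.7847 -0.0565  0.    ]
top 55.715640610894944 -0.0382389166126379 [ 0.4715 -0.0971  0.9619]
gear_large 0.76 [379.7 278. ] [ 0.4616 -0.3489  0.    ]
[... 458 characters left out ...]
0.5551 -0.2292  0.    ]
bearing 0.64 [418.6 229. ] [ 0.5781 -0.4524  0.    ]
oil_bottle 0.74 [135.  173.7] [0.7289 0.2473 0.    ]
wrench 0.56 [195.3 169.2] [0.7379 0.0969 0.    ]
screwdriver 0.95 [257.2 150.7] [ 0.7835 -0.0579  0.    ]
{'time_s': 1.5, 'joint_pos': array([ 0.9289,  0.2451,  1.5578, -0.    ,  1.3387, -0.1741]), 'qd': array([-0.0014, -0.001 , -0.0001, -0.0022,  0.0003, -0.0007]), 'joint_torque': array([ -0.    , -42.9507, -32.6416,  -0.0001,   0.0005,   0.    ]), 'position': array([0.2931, 0.5802, 0.2313]), 'tcp_rot': array([ 0.8517,  0.524 , -0.    ,  0.    ]), 'force': array([-0.9469, -0.648 , -0.3358]), 'torque': array([0.0424, 0.0535, 0.0221]), 'width': 0.08564607189020486}
```

View pics/top0.png

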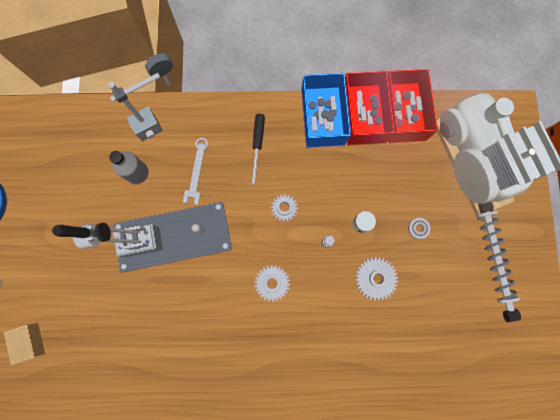

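View pics/scene0.png

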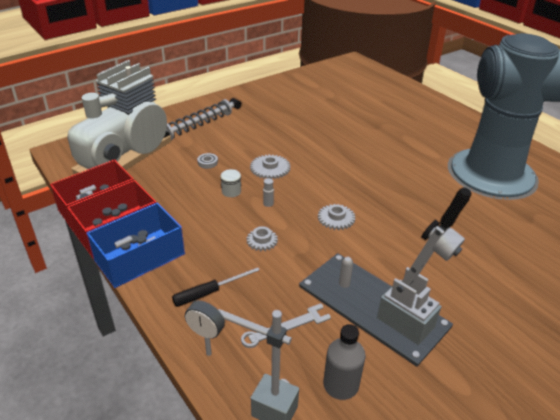

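```bash
cat > b.py <<'E'
from h import *
np.set_printoptions(precision=4,suppress=True)
R={'gear_large':.051,'gear_mid':.042,'gear_small':.033}
for c in('scene','top'):
    im=manip.snapshot(c)
    for n in list(R):
        for r in manip.cut_out(n,c)[:2]:
            m=r['mask'].astype(np.uint8)
            cs=max(cv2.findContours(m,0,1)[0],key=cv2.contourArea)
            pts=np.array([at_z(c,p[0],.007)[:2] for p in cs])
            (x,y),rad=cv2.minEnclosingCircle((pts*1000).astype(np.float32))
            print(c,n,round(r['score'],2),m.sum(),'circ',x,y,rad,'mean',at_z(c,np.argwhere(m).mean(0)[::-1],.009))
    rs=manip.cut_out('fixture',c)
    for r in rs[:1]: cv2.imwrite(f'pics/fix_{c}.png',r['mask']*255)
# plate: dark bluish region in top
im=cv2.imread('pics/top0.png'); roi=np.zeros(im.shape[:2],np.uint8); roi[195:280,105:240]=1
b,g,r=[im[:,:,i].astype(int) for i in range(3)]
m=((b>r-5)&(roi>0)).astype(np.uint8); 
cs=max(cv2.findContours(m,0,1)[0],key=cv2.contourArea)
rect=cv2.minAreaRect(cs); print(rect); 
for p in cv2.boxPoints(rect): print(p,at_z('top',p,.012))
for c,u in (('top',(196,229)),('scene',(347,261))): print(c,'mandrel top',at_z(c,u,.078))
for c,box in (('top',(170,205,50,50)),('scene',(315,240,65,65))):
    i=cv2.imread(f'pics/{c}0.png'); x,y,w,h=box; cv2.imwrite(f'pics/m_{c}.png',cv2.resize(i[y:y+h,x:x+w],(390,390),interpolation=2))
cv2.imwrite('pics/m.png',np.hstack([cv2.imread('pics/m_top.png'),cv2.imread('pics/m_scene.png')]))
E
python3 b.py
```

```text
scene gear_large 0.79 691 circ 467.74151611328125 -337.1554870605469 51.68223571777344 mean [ 0.4701 -0.3343  0.009 ]
scene gear_mid 0.76 756 circ 461.57769775390625 -89.73239135742188 45.41649627685547 mean [ 0.4642 -0.0863  0.009 ]
scene gear_mid 0.71 561 circ 639.9688720703125 -121.65657806396484 38.64506530761719 mean [ 0.6433 -0.1194  0.009 ]
scene gear_small 0.8 550 circ 638.3541259765625 -122.34329223632812 37.75931167602539 mean [ 0.6422 -0.1189  0.009 ]
top gear_large 0.68 1243 circ 462.24249267578125 -338.9458923339844 49.32646560668945 mean [ 0.4621 -0.3383  0.009 ]
top gear_mid 0.88 774 circ 457.9234619140625 -89.02737426757812 39.62795639038086 mean [ 0.4579 -0.0899  0.009 ]
top gear_small 0.82 415 circ 638.239013671875 -121.17034149169922 30.179563522338867 mean [ 0.6375 -0.1212  0.009 ]
((170.98077392578125, 236.90383911132812), (48.4406852722168, 113.74736785888672), 78.69007110595703)
[110.4615 224.3077] [0.6011 0.2971 0.012 ]
[222. 202.] [0.6512 0.0282 0.012 ]
[231.5 249.5] [0.5358 0.005  0.012 ]
[119.9615 271.8077] [0.4874 0.269  0.012 ]
top mandrel top [0.5783 0.0773 0.078 ]
scene mandrel top [0.5909 0.085  0.078 ][ WARN:0@1.120] global loadsave.cpp:1063 imwrite_ Unsupported depth image for selected encoder is fallbacked to CV_8U.
```

View pics/m.png

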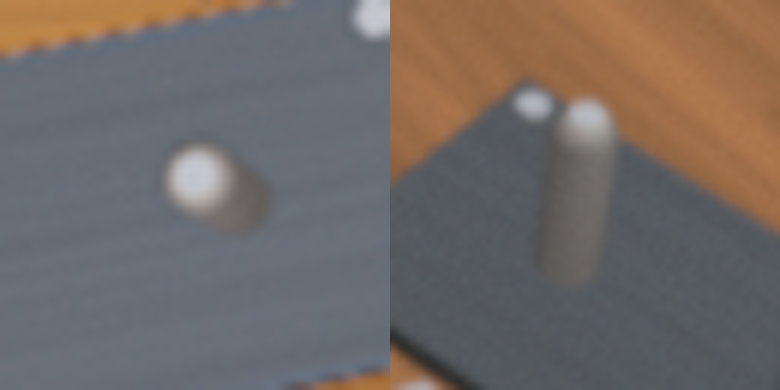

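Emit:
{"api": "step_arm", "payload": {"deltas": [[[0.17, -0.918, 0, 0, 0, -0.918, 0.0854], [0.17, -0.918, 0, 0, 0, -0.918, 0.0854], [0.17, -0.918, 0, 0, 0, -0.918, 0.0854], [0.17, -0.918, 0, 0, 0, -0.918, 0.0854], [0.17, -0.918, 0, 0, 0, -0.918, 0.0854], [0.17, -0.918, 0, 0, 0, -0.918, 0.0854], [0.17, -0.918, 0, 0, 0, -0.918, 0.0854], [0.17, -0.918, 0, 0, 0, -0.918, 0.0854]]], "force": 60}}

```text
time_s: 2.8
position: [0.3659, 0.1851, 0.2316]
tcp_rot: [0.996, 0.093, 0.001, -0.0]
force: [1.6, 0.5, -0.2]
width: 0.0852
```

```bash
python3 -c "
from h import *
print(at_z('top',(195.3,227.8),.078),at_z('scene',(347.8,258.7),.078),at_z('scene',(345,284.5),.012))
print(tri(ray('top',(195.3,227.8)),ray('scene',(347.8,258.7))))
print(manip.state()['position'],manip.state()['joint_pos'])"
```

```text
[0.58107428 0.07886866 0.078     ] [0.58558704 0.08122743 0.078     ] [0.58629706 0.08396497 0.012     ]
(array([0.58209403, 0.07904655, 0.07429673]), np.float64(0.0015819624017704575))
[0.36587555 0.18513445 0.23156373] [ 1.90309495e-01 -3.64500259e-01  2.13910733e+00 -7.25889721e-05
  1.36575162e+00  4.92600275e-03]
```

Emit:
{"api": "step_arm", "payload": {"deltas": [[[0.099, -0.523, -0.05, 0, 0, 0, 0.0854], [0.099, -0.523, -0.05, 0, 0, 0, 0.0854], [0.099, -0.523, -0.05, 0, 0, 0, 0.0854], [0.099, -0.523, -0.05, 0, 0, 0, 0.0854], [0.099, -0.523, -0.05, 0, 0, 0, 0.0854], [0.099, -0.523, -0.05, 0, 0, 0, 0.0854], [0.099, -0.523, -0.05, 0, 0, 0, 0.0854], [0.099, -0.523, -0.05, 0, 0, 0, 0.0854]]]}}

```text
time_s: 3.6
position: [0.4398, -0.2069, 0.1943]
tcp_rot: [0.996, 0.092, 0.001, 0.0]
force: [0.9, 0.1, 0.6]
width: 0.0856
```

Emit:
{"api": "step_arm", "payload": {"deltas": [[[0.025, -0.131, -0.1, 0, 0, 0, 0.0854], [0.025, -0.131, -0.1, 0, 0, 0, 0.0854], [0.025, -0.131, -0.1, 0, 0, 0, 0.0854], [0.025, -0.131, -0.1, 0, 0, 0, 0.0854], [0.025, -0.131, -0.13, 0, 0, 0, 0.0854], [0.025, -0.131, -0.15, 0, 0, 0, 0.0854], [0.025, -0.131, -0.15, 0, 0, 0, 0.0854]]]}}

```text
time_s: 4.3
position: [0.4629, -0.3362, 0.0411]
tcp_rot: [0.996, 0.092, -0.001, -0.002]
force: [0.4, 0.5, -0.4]
width: 0.0853
```

```bash
python3 -c "
from h import *
p=[]
for c,b in (('top',(325,225,110,100)),('scene',(210,90,110,100))):
    i=manip.snapshot(c)[:,:,::-1]; x,y,w,h=b; p.append(cv2.resize(i[y:y+h,x:x+w],(396,360),interpolation=2))
cv2.imwrite('pics/g1.png',np.hstack(p))
print(manip.state()['position'],manip.state()['tcp_rot'])"
```

```text
[ 0.46486382 -0.33790213  0.04463008] [9.95739734e-01 9.22023198e-02 1.03283386e-03 2.19662379e-04]
```

View pics/g1.png

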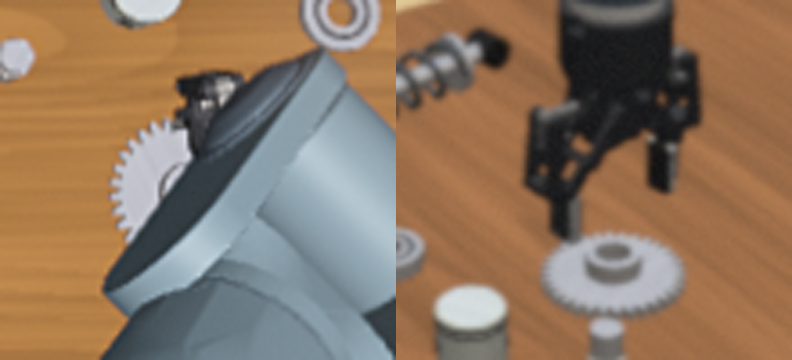

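```bash
python3 -c "
from h import *
print(at_z('scene',(270,159),.026), proj('scene',(.465,-.338,.026)))
print(proj('scene',(.465,-.338,.0446)),proj('scene',(.465,-.338,.0576)))"
```

```text
[ 0.46418831 -0.33968317  0.026     ] [270.12245863 159.40313123]
[270.18434603 153.12174103] [270.22819834 148.66944016]
```

Emit:
{"api": "step_arm", "payload": {"deltas": [[[0, 0, -0.025, 0, 0, 0, 0.0854], [0, 0, -0.0335, 0, 0, 0, 0.0854], [0, 0, -0.0335, 0, 0, 0, 0.03], [0, 0, -0.0335, 0, 0, 0, 0.03], [0, 0, -0.0335, 0, 0, 0, 0.03], [0, 0, -0.0335, 0, 0, 0, 0.03]]], "force": 60}}

```text
time_s: 5.0
position: [0.4655, -0.3388, 0.0129]
tcp_rot: [0.996, 0.092, 0.001, 0.001]
force: [-2.2, 1.9, 6.9]
width: 0.0373
```

Emit:
{"api": "step_arm", "payload": {"deltas": [[[0, 0, 0.0, 0, 0, 0, 0.03], [0, 0, 0.01, 0, 0, 0, 0.03], [0, 0, 0.03, 0, 0, 0, 0.03], [0, 0, 0.06, 0, 0, 0, 0.03], [0, 0, 0.09, 0, 0, 0, 0.03], [0, 0, 0.12, 0, 0, 0, 0.03]]]}}

```text
time_s: 5.6
position: [0.4648, -0.3379, 0.1335]
tcp_rot: [0.996, 0.092, 0.001, 0.0]
force: [1.1, -0.3, -7.4]
width: 0.0372
```

```bash
python3 -c "
from h import *
p=[]
for c,b in (('top',(325,225,110,100)),('scene',(220,60,110,100))):
    i=manip.snapshot(c)[:,:,::-1]; x,y,w,h=b; p.append(cv2.resize(i[y:y+h,x:x+w],(396,360),interpolation=2))
cv2.imwrite('pics/g2.png',np.hstack(p))
print(manip.state())"
```

```text
{'time_s': 5.7, 'joint_pos': array([-8.26236918e-01,  1.75719963e-01,  1.82013039e+00,  1.10914227e-03,
        1.13292498e+00, -1.01179813e+00]), 'qd': array([-0.00412457,  0.05732349,  0.05124865, -0.00199739, -0.04305988,
        0.00051369]), 'joint_torque': array([ 4.41373475e-01, -3.92580700e+01, -2.99946606e+01,  1.34202634e-02,
        6.13229144e-01,  2.44392231e-05]), 'position': array([ 0.46758024, -0.34088039,  0.13779114]), 'tcp_rot': array([0.99569985, 0.09241471, 0.00428796, 0.00478932]), 'force': array([ 0.87084692, -1.15842005, -6.0131846 ]), 'torque': array([-0.13890183, -0.03068279, -0.03153041]), 'width': 0.037203092828716165}
```

View pics/g2.png

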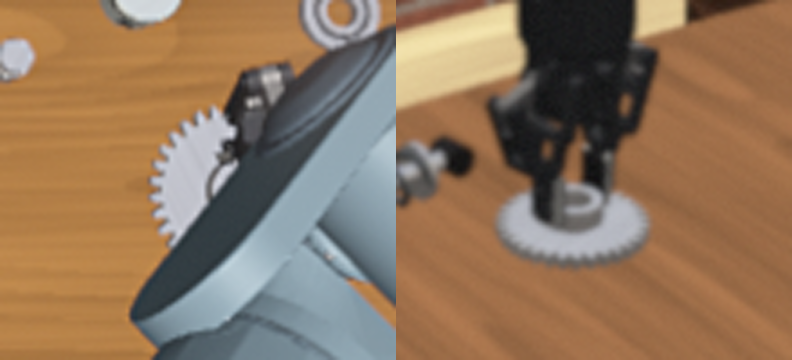

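Emit:
{"api": "step_arm", "payload": {"deltas": [[[0.115, 0.421, 0.01, 0, 0, 0, 0.03], [0.115, 0.421, 0.01, 0, 0, 0, 0.03], [0.115, 0.421, 0.01, 0, 0, 0, 0.03], [0.115, 0.421, 0.01, 0, 0, 0, 0.03], [0.115, 0.421, 0.01, 0, 0, 0, 0.03], [0.115, 0.421, 0.01, 0, 0, 0, 0.03], [0.115, 0.421, 0.01, 0, 0, 0, 0.03], [0.115, 0.421, 0.01, 0, 0, 0, 0.03]]], "force": 80}}

```text
time_s: 6.5
position: [0.5718, 0.0485, 0.1442]
tcp_rot: [0.996, 0.092, 0.003, 0.004]
force: [0.8, -0.3, -6.5]
width: 0.0361
```

```bash
python3 -c "
from h import *
print(manip.state())"
```

```text
{'time_s': 6.5, 'joint_pos': array([-0.10945761,  0.16087206,  1.82397705, -0.00842375,  1.14983285,
       -0.29121905]), 'qd': array([ 0.89264555,  0.33903124, -0.42234487, -0.0109913 ,  0.07056784,
        0.89127528]), 'joint_torque': array([ -3.17979656, -42.52600908, -30.62339544,   0.08777602,
         0.14320268,  -0.72959097]), 'position': array([0.57182149, 0.04847042, 0.1442459 ]), 'tcp_rot': array([0.99570341, 0.09245512, 0.00262003, 0.00446068]), 'force': array([ 0.76731894, -0.2515742 , -6.46605456]), 'torque': array([ 0.01306314, -0.09974444, -0.01427641]), 'width': 0.03612826696887968}
```

Emit:
{"api": "step_arm", "payload": {"deltas": [[[0.011, 0.0315, -0.01, 0.0085, 0.006, 0, 0.03], [0.011, 0.0315, -0.03, 0.0085, 0.006, 0, 0.03], [0.011, 0.0315, -0.03, 0.0085, 0.006, 0, 0.03], [0.011, 0.0315, -0.03, 0.0085, 0.006, 0, 0.03], [0.011, 0.0315, -0.03, 0.0085, 0.006, 0, 0.03]]]}}

```text
time_s: 7.0
position: [0.5829, 0.0792, 0.1144]
tcp_rot: [0.996, 0.092, 0.0, -0.0]
force: [-0.3, -0.4, -5.1]
width: 0.0361
```

```bash
python3 -c "
from h import *
p=[]
for c,b in (('top',(140,180,110,100)),('scene',(295,200,110,100))):
    i=manip.snapshot(c)[:,:,::-1]; x,y,w,h=b; p.append(cv2.resize(i[y:y+h,x:x+w],(396,360),interpolation=2))
cv2.imwrite('pics/g3.png',np.hstack(p))
s=manip.state();print(s['position'],s['tcp_rot'],s['force'])"
```

```text
[0.58336328 0.07914288 0.11516985] [9.95778509e-01 9.17849448e-02 8.23719027e-04 8.41444961e-05] [ 0.46387347 -1.54018491 -6.70182815]
```

View pics/g3.png

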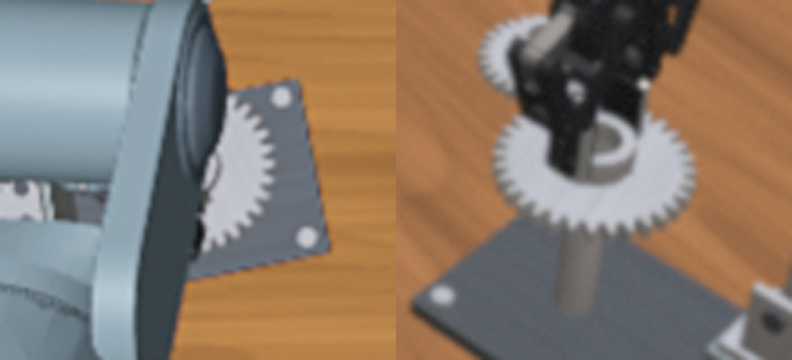

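```bash
python3 -c "
from h import *
for p in [(.583,.079,.113),(.583,.08,.078),(.583,.08,.012),(.588,.08,.113),(.583,.085,.113)]: print(p,proj('scene',p))"
```

```text
(0.583, 0.079, 0.113) [349.98567878 243.43626332]
(0.583, 0.08, 0.078) [348.40520049 257.76986968]
(0.583, 0.08, 0.012) [344.92762663 282.56141644]
(0.588, 0.08, 0.113) [348.28981554 244.80212514]
(0.583, 0.085, 0.113) [352.20295415 245.2658726 ]
```

Emit:
{"api": "step_arm", "payload": {"deltas": [[[0.0, 0.0005, -0.01, 0, 0, 0, 0.03], [0, 0.0005, -0.02, 0, 0, 0, 0.03], [0, 0.0005, -0.027, 0, 0, 0, 0.03], [0, 0.0005, -0.031, 0, 0, 0, 0.03], [0, 0.0005, -0.035, 0, 0, 0, 0.03]]]}}

```text
time_s: 7.6
position: [0.5837, 0.0797, 0.0799]
tcp_rot: [0.996, 0.092, 0.001, 0.0]
force: [0.2, -0.2, -6.2]
width: 0.0366
```

Emit:
{"api": "step_arm", "payload": {"deltas": [[[0.0, 0, -0.008, 0, 0, 0, 0.03], [0, 0, -0.016, 0, 0, 0, 0.03], [0, 0, -0.024, 0, 0, 0, 0.03], [0, 0, -0.03, 0, 0, 0, 0.03], [0, 0, -0.03, 0, 0, 0, 0.03]]]}}

```text
time_s: 8.1
position: [0.5838, 0.0797, 0.049]
tcp_rot: [0.996, 0.092, 0.001, -0.0]
force: [3.2, 0.2, -8.0]
width: 0.0362
```

Emit:
{"api": "step_arm", "payload": {"deltas": [[[0.0005, 0, -0.008, 0, 0, 0, 0.03], [0.0005, 0, -0.016, 0, 0, 0, 0.03], [0.0005, 0, -0.021, 0, 0, 0, 0.03], [0.0005, 0, -0.024, 0, 0, 0, 0.03], [0.0005, 0, -0.025, 0, 0, 0, 0.03]]]}}

```text
time_s: 8.6
position: [0.5839, 0.0798, 0.0251]
tcp_rot: [0.996, 0.092, -0.0, -0.0]
force: [-7.7, 0.0, 10.6]
width: 0.0363
```

Emit:
{"api": "step_arm", "payload": {"deltas": [[[0, 0, 0, 0, 0, 0, 0.07], [0, 0, 0, 0, 0, 0, 0.07], [0, 0, 0.01, 0, 0, 0, 0.07], [0, 0, 0.05, 0, 0, 0, 0.07], [0, 0, 0.1, 0, 0, 0, 0.0854], [0, 0, 0.12, 0, 0, 0, 0.0854]]]}}

```text
time_s: 9.2
position: [0.587, 0.0797, 0.1517]
tcp_rot: [0.996, 0.092, 0.005, 0.001]
force: [1.0, 0.6, 0.8]
width: 0.0852
```

```bash
python3 -c "
from h import *
i=manip.snapshot('scene')[:,:,::-1]; cv2.imwrite('pics/g4.png',cv2.resize(i[200:320,280:420],(560,480),interpolation=2))
print(manip.mark_of('gear_large','scene'),proj('scene',(.583,.08,.012)))
s=manip.state();print(s['position'],s['tcp_rot'],s['force'])"
```

```text
[{'uv': [344.0, 284.7], 'score': 0.59}] [344.92762663 282.56141644]
[0.58726329 0.07964757 0.15108307] [9.95758476e-01 9.18653432e-02 5.03810913e-03 6.59005396e-04] [0.01036869 0.21845715 0.63586326]
```

View pics/g4.png

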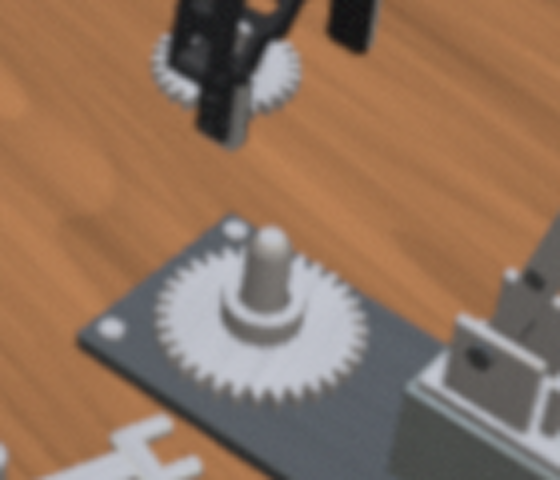

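Emit:
{"api": "step_arm", "payload": {"deltas": [[[-0.127, -0.169, 0, 0, 0.01, 0, 0.0854], [-0.127, -0.169, 0, 0, 0.01, 0, 0.0854], [-0.127, -0.169, -0.02, 0, 0.01, 0, 0.0854], [-0.127, -0.169, -0.03, 0, 0.01, 0, 0.0854], [-0.127, -0.169, -0.06, 0, 0.01, 0, 0.0854], [-0.127, -0.169, -0.1, 0, 0.01, 0, 0.0854], [-0.127, -0.169, -0.1, 0, 0.01, 0, 0.0854]]]}}

```text
time_s: 10.0
position: [0.4551, -0.0877, 0.0457]
tcp_rot: [0.996, 0.091, -0.005, -0.003]
force: [-0.6, 0.7, -0.2]
width: 0.0853
```

```bash
python3 -c "
from h import *
i=manip.snapshot('scene')[:,:,::-1]; cv2.imwrite('pics/g5.png',cv2.resize(i[150:250,280:390],(550,500),interpolation=2))
s=manip.state();print(s['position'],s['tcp_rot'],s['force'])
for p in [(.46,-.0895,.026),(.46,-.0895,.01)]: print((proj('scene',p)-[280,150])*5)"
```

```text
[ 0.45757654 -0.0883515   0.04860139] [ 0.99578997  0.0915957  -0.00312587 -0.00167183] [-0.22609109 -0.86122743  0.26936617]
[283.02865201 297.25431778]
[279.97164728 325.28327476]
```

View pics/g5.png

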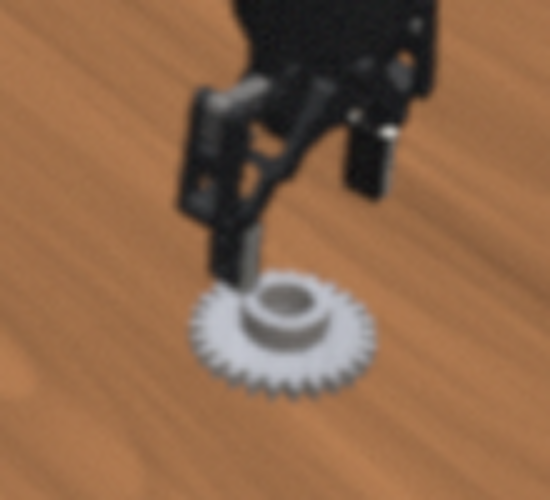

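Emit:
{"api": "step_arm", "payload": {"deltas": [[[0.002, -0.0005, -0.02, -0.003, -0.0065, 0, 0.0854], [0.002, -0.0005, -0.0345, -0.003, -0.0065, 0, 0.0854], [0.002, -0.0005, -0.0374, -0.003, -0.0065, 0, 0.06], [0.002, -0.0005, -0.0374, -0.003, -0.0065, 0, 0.03], [0.002, -0.0005, -0.0374, -0.003, -0.0065, 0, 0.03], [0.002, -0.0005, -0.0374, -0.003, -0.0065, 0, 0.03], [0.002, -0.0005, -0.0374, -0.003, -0.0065, 0, 0.03]]], "force": 70}}

```text
time_s: 10.75
position: [0.4608, -0.0893, 0.0132]
tcp_rot: [0.996, 0.092, 0.001, 0.001]
force: [-2.3, 1.0, 8.3]
width: 0.0368
```

Emit:
{"api": "step_arm", "payload": {"deltas": [[[0, 0, 0.01, 0, 0, 0, 0.03], [0, 0, 0.04, 0, 0, 0, 0.03], [0, 0, 0.08, 0, 0, 0, 0.03], [0.04, 0.055, 0.11, 0, 0, 0, 0.03], [0.065, 0.09, 0.12, 0, 0, 0, 0.03], [0.09, 0.125, 0.12, 0, 0, 0, 0.03], [0.113, 0.155, 0.12, 0, 0, 0, 0.03], [0.123, 0.169, 0.12, 0, 0, 0, 0.03]]], "force": 80}}

```text
time_s: 11.55
position: [0.5856, 0.0832, 0.1345]
tcp_rot: [0.996, 0.093, 0.002, 0.0]
force: [-0.6, -0.4, -3.8]
width: 0.0367
```

Emit:
{"api": "step_arm", "payload": {"deltas": [[[0, 0, 0, 0, 0, 0, 0.03]]]}}

```text
time_s: 11.65
position: [0.586, 0.0853, 0.1349]
tcp_rot: [0.995, 0.095, 0.002, 0.0]
force: [-0.6, -0.9, -4.6]
width: 0.036
```

Emit:
{"api": "step_arm", "payload": {"deltas": [[[-0.002, -0.0053, -0.01, 0, 0.004, -0.005, 0.03], [-0.002, -0.0053, -0.02, 0, 0.004, -0.005, 0.03], [-0.002, -0.0053, -0.022, 0, 0.004, -0.005, 0.03], [-0.002, -0.0053, -0.022, 0, 0.004, -0.005, 0.03], [-0.002, -0.0053, -0.022, 0, 0.004, -0.005, 0.03]]]}}

```text
time_s: 12.15
position: [0.5839, 0.0793, 0.1128]
tcp_rot: [0.996, 0.092, 0.0, 0.0]
force: [-0.7, 0.2, -4.0]
width: 0.0362
```

```bash
python3 -c "
from h import *
i=manip.snapshot('scene')[:,:,::-1]; cv2.imwrite('pics/g6.png',cv2.resize(i[200:300,295:405],(550,500),interpolation=2))
s=manip.state();print(s['position'],s['tcp_rot'],s['force'])
for r in manip.cut_out('gear_mid','scene')[:2]: print(r['score'],r['box'])
for p in [(.584,.08,.078),(.584,.08,.102),(.584,.08,.12)]: print(proj('scene',p))"
```

```text
[0.58417137 0.07949099 0.11312582] [9.95742624e-01 9.21759669e-02 4.62901905e-04 5.41448454e-05] [ 0.95980773  0.4606338  -4.34672481]
0.8 [326.9, 232.2, 50.3, 34.7]
0.19 [199.8, 151.0, 15.4, 20.1]
[348.00121742 257.98368393]
[349.32399709 248.43139699]
[350.3393446  241.06800521]
```

View pics/g6.png

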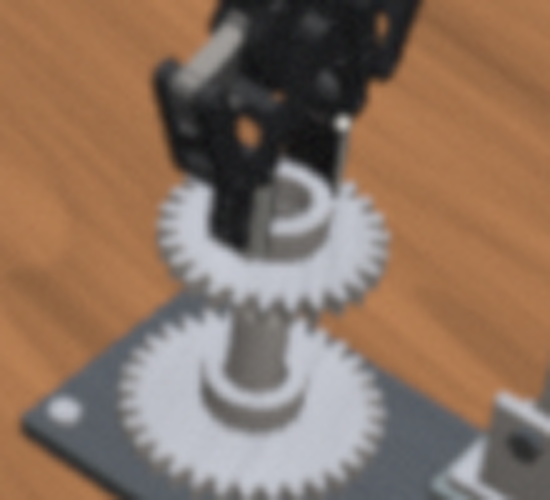

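Emit:
{"api": "step_arm", "payload": {"deltas": [[[0.0, 0.0003, -0.01, 0, 0, 0, 0.03], [0, 0.0003, -0.02, 0, 0, 0, 0.03], [0, 0.0003, -0.026, 0, 0, 0, 0.03], [0, 0.0003, -0.03, 0, 0, 0, 0.03], [0, 0.0003, -0.034, 0, 0, 0, 0.03]]]}}

```text
time_s: 12.75
position: [0.5842, 0.0799, 0.0787]
tcp_rot: [0.996, 0.092, 0.0, 0.0]
force: [0.4, 0.7, -3.6]
width: 0.0366
```

Emit:
{"api": "step_arm", "payload": {"deltas": [[[0, 0, -0.006, 0, 0, 0, 0.03], [0, 0, -0.012, 0, 0, 0, 0.03], [0, 0, -0.018, 0, 0, 0, 0.03], [0, 0, -0.022, 0, 0, 0, 0.03], [0, 0, -0.022, 0, 0, 0, 0.03]]]}}

```text
time_s: 13.25
position: [0.5839, 0.08, 0.0559]
tcp_rot: [0.996, 0.092, 0.0, -0.0]
force: [-0.3, -0.4, -4.5]
width: 0.0364
```

Emit:
{"api": "step_arm", "payload": {"deltas": [[[0, 0, -0.002, 0, 0, 0, 0.03], [0, 0, -0.004, 0, 0, 0, 0.03], [0, 0, -0.005, 0, 0, 0, 0.03], [0, 0, -0.0055, 0, 0, 0, 0.03], [0, 0, -0.0055, 0, 0, 0, 0.03]]]}}

```text
time_s: 13.75
position: [0.5841, 0.08, 0.0513]
tcp_rot: [0.996, 0.092, -0.0, 0.0]
force: [-3.9, -0.2, 4.5]
width: 0.0365
```

Emit:
{"api": "step_arm", "payload": {"deltas": [[[0, 0, 0, 0, 0, 0, 0.07], [0, 0, 0, 0, 0, 0, 0.07], [0, 0, 0.008, 0, 0, 0, 0.07], [0, 0, 0.04, 0, 0, 0, 0.07], [0, 0, 0.075, 0, 0, 0, 0.0854], [0, 0, 0.09, 0, 0, 0, 0.0854], [0, 0, 0.09, 0, 0, 0, 0.0854]]]}}

```text
time_s: 14.45
position: [0.5862, 0.0799, 0.1446]
tcp_rot: [0.996, 0.092, 0.003, 0.001]
force: [-0.0, 0.2, -0.3]
width: 0.0856
```

```bash
python3 -c "
from h import *
i=manip.snapshot('scene')[:,:,::-1]; cv2.imwrite('pics/g7.png',cv2.resize(i[200:320,230:410],(720,480),interpolation=2))
s=manip.state();print(s['position'],s['tcp_rot'],s['force'])
for n in('gear_mid','gear_large','gear_small'):
  for r in manip.mark_of(n,'scene')[:1]: print(n,r)
for p in [(.584,.08,.012),(.584,.08,.038),(.638,-.1215,0),(.638,-.1215,.026)]: print(proj('scene',p))"
```

```text
[0.58466338 0.07994393 0.14213185] [9.95723298e-01 9.23787593e-02 1.11432861e-03 1.92902869e-04] [ 0.00496189  0.18660077 -0.55983469]
gear_mid {'uv': [344.7, 273.6], 'score': 0.69}
gear_large {'uv': [343.1, 279.7], 'score': 0.69}
gear_small {'uv': [261.2, 241.4], 'score': 0.57}
[344.53814581 282.77745469]
[345.87266012 273.25945989]
[262.26529643 240.82865804]
[262.25401463 231.59181537]
```

View pics/g7.png

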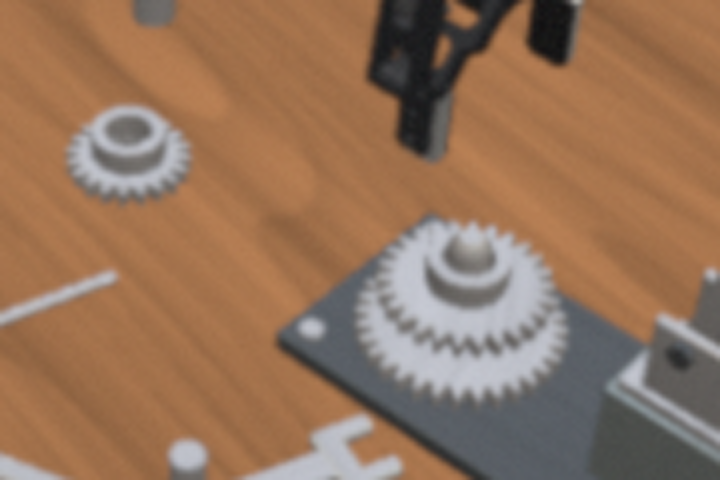

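Emit:
{"api": "step_arm", "payload": {"deltas": [[[0.054, -0.201, 0, 0, 0.002, 0, 0.0854], [0.054, -0.201, 0, 0, 0.002, 0, 0.0854], [0.054, -0.201, 0, 0, 0.002, 0, 0.0854], [0.054, -0.201, -0.03, 0, 0.002, 0, 0.0854], [0.054, -0.201, -0.06, 0, 0.002, 0, 0.0854], [0.054, -0.201, -0.09, 0, 0.002, 0, 0.0854], [0.054, -0.201, -0.09, 0, 0.002, 0, 0.0854], [0.054, -0.201, -0.09, 0, 0.002, 0, 0.0854]]]}}

```text
time_s: 15.45
position: [0.6358, -0.1204, 0.0478]
tcp_rot: [0.996, 0.092, -0.004, -0.001]
force: [-0.6, -0.6, 0.5]
width: 0.0854
```

```bash
python3 -c "
from h import *
s=manip.state();print(s['position'],s['tcp_rot'],s['force'])"
```

```text
[ 0.6357608  -0.12041252  0.04781621] [ 0.99570814  0.09244835 -0.00418686 -0.00103663] [-0.61149055 -0.62447693  0.5475461 ]
```

Emit:
{"api": "step_arm", "payload": {"deltas": [[[0.0027, -0.0006, -0.02, -0.001, -0.0085, 0, 0.0854], [0.0027, -0.0006, -0.033, -0.001, -0.0085, 0, 0.0854], [0.0027, -0.0006, -0.036, -0.001, -0.0085, 0, 0.06], [0.0027, -0.0006, -0.036, -0.001, -0.0085, 0, 0.03], [0.0027, -0.0006, -0.036, -0.001, -0.0085, 0, 0.03], [0.0027, -0.0006, -0.036, -0.001, -0.0085, 0, 0.03], [0.0027, -0.0006, -0.036, -0.001, -0.0085, 0, 0.03]]], "force": 70}}

```text
time_s: 16.15
position: [0.6397, -0.1214, 0.0135]
tcp_rot: [0.996, 0.092, 0.001, 0.0]
force: [0.3, 0.7, 4.8]
width: 0.0366
```

Emit:
{"api": "step_arm", "payload": {"deltas": [[[0, 0, 0.01, 0, 0, 0, 0.03], [0, 0, 0.045, 0, 0, 0, 0.03], [0, 0, 0.09, 0, 0, 0, 0.03], [-0.014, 0.05, 0.115, 0, 0, 0, 0.03], [-0.026, 0.095, 0.12, 0, 0, 0, 0.03], [-0.038, 0.135, 0.12, 0, 0, 0, 0.03], [-0.048, 0.172, 0.12, 0, 0, 0, 0.03], [-0.0557, 0.199, 0.12, 0, 0, 0, 0.03]]], "force": 80}}

```text
time_s: 16.95
position: [0.5824, 0.08, 0.1335]
tcp_rot: [0.996, 0.093, 0.001, 0.0]
force: [0.1, 0.3, -2.0]
width: 0.0366
```

Emit:
{"api": "step_arm", "payload": {"deltas": [[[0, 0, 0, 0, 0, 0, 0.03], [0, 0, 0, 0, 0, 0, 0.03]]]}}

```text
time_s: 17.15
position: [0.5818, 0.0804, 0.1334]
tcp_rot: [0.996, 0.094, 0.0, 0.0]
force: [0.2, -0.5, -1.2]
width: 0.0365
```

Emit:
{"api": "step_arm", "payload": {"deltas": [[[0.0022, -0.0004, -0.01, 0, 0, -0.004, 0.03], [0.0022, -0.0004, -0.02, 0, 0, -0.004, 0.03], [0.0022, -0.0004, -0.02, 0, 0, -0.004, 0.03], [0.0022, -0.0004, -0.02, 0, 0, -0.004, 0.03]]]}}

```text
time_s: 17.55
position: [0.5836, 0.0793, 0.1124]
tcp_rot: [0.996, 0.091, -0.0, 0.0]
force: [-0.2, -0.2, -2.3]
width: 0.0365
```

```bash
python3 -c "
from h import *
i=manip.snapshot('scene')[:,:,::-1]; cv2.imwrite('pics/g8.png',cv2.resize(i[190:290,295:405],(550,500),interpolation=2))
s=manip.state();print(s['position'],s['tcp_rot'],s['force'])
for n in('gear_small','gear_mid'):
  for r in manip.cut_out(n,'scene')[:2]: print(n,r['score'],r['box'])
for p in [(.584,.08,.107)]: print(proj('scene',p))"
```

```text
[0.58400974 0.07946951 0.11301882] [9.95802372e-01 9.15288882e-02 1.30969105e-04 2.85663734e-04] [-0.42645186 -0.44501884 -2.38575671]
gear_small 0.82 [329.3, 234.0, 35.7, 24.3]
gear_mid 0.82 [323.8, 255.3, 48.2, 32.6]
gear_mid 0.4 [300.7, 187.3, 174.9, 181.4]
[349.60401348 246.40341052]
```

View pics/g8.png

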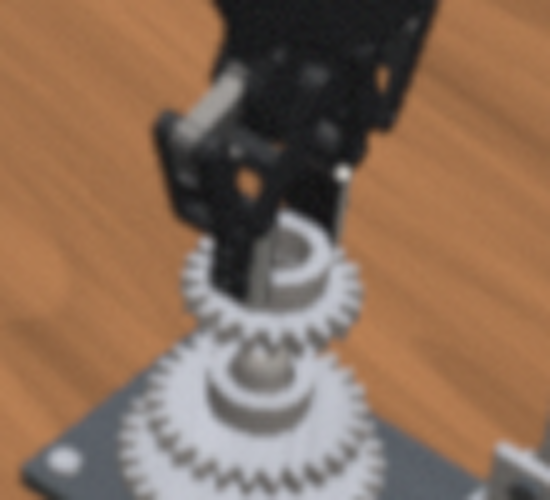

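Emit:
{"api": "step_arm", "payload": {"deltas": [[[0, 0.0005, -0.01, 0, 0, 0, 0.03], [0, 0.0005, -0.018, 0, 0, 0, 0.03], [0, 0.0005, -0.024, 0, 0, 0, 0.03], [0, 0.0005, -0.028, 0, 0, 0, 0.03], [0, 0.0005, -0.031, 0, 0, 0, 0.03]]]}}

```text
time_s: 18.2
position: [0.5841, 0.0803, 0.0819]
tcp_rot: [0.996, 0.092, 0.0, 0.0]
force: [-0.6, 0.4, -1.6]
width: 0.0363
```

Emit:
{"api": "step_arm", "payload": {"deltas": [[[0, 0, -0.002, 0, 0, 0, 0.03], [0, 0, -0.004, 0, 0, 0, 0.03], [0, 0, -0.006, 0, 0, 0, 0.03], [0, 0, -0.006, 0, 0, 0, 0.03]]]}}

```text
time_s: 18.6
position: [0.5845, 0.0803, 0.0776]
tcp_rot: [0.996, 0.092, 0.0, 0.0]
force: [-4.4, 0.9, 7.1]
width: 0.0363
```

Emit:
{"api": "step_arm", "payload": {"deltas": [[[0, 0, 0, 0, 0, 0, 0.07], [0, 0, 0, 0, 0, 0, 0.07], [0, 0, 0.008, 0, 0, 0, 0.07], [0, 0, 0.04, 0, 0, 0, 0.07], [0, 0, 0.085, 0, 0, 0, 0.07], [0, 0, 0.13, 0, 0, 0, 0.0], [0, 0, 0.18, 0, 0, 0, 0.0], [0, 0, 0.23, 0, 0, 0, 0.0]]], "force": 40}}

```text
time_s: 19.4
position: [0.5841, 0.0803, 0.3102]
tcp_rot: [0.996, 0.092, 0.001, 0.0]
force: [0.7, -0.6, 0.2]
width: 0.0265
```

```bash
cat > lev.py <<'E'
from h import *
M=np.array([.584,.080]); ya=np.array([-.184,.983]); xa=np.array([.983,.184])
H=np.r_[M+.125*ya,.108]
def lever(c):
    manip.snapshot(c)
    for n,r0 in (('lever_grip',.19),('lever_pad',.125)):
        for r in manip.mark_of(n,c)[:1]:
            o,d=ray(c,r['uv']); N=np.r_[xa,0]; p=o+d*((H-o)@N)/(d@N)-H
            a,z=p[:2]@ya,p[2]; print(c,n,round(r['score'],2),'y',a,'z',z,'r',np.hypot(a,z),'q',np.arctan2(z,-a))
E
python3 -c "
from lev import *
print(H)
lever('scene');lever('top')
i=manip.snapshot('scene')[:,:,::-1]; cv2.imwrite('pics/g9.png',cv2.resize(i[140:340,280:500],(660,600),interpolation=2))
s=manip.state();print(s['position'],s['tcp_rot'],s['force'])
for n in('gear_small','gear_mid','gear_large'):
  for r in manip.mark_of(n,'scene')[:1]: print(n,r)
for z in (.012,.038,.064): print(proj('scene',(.584,.08,z)))"
```

```text
[0.561    0.202875 0.108   ]
scene lever_grip 0.93 y 0.04759289214096413 z 0.19168633573033117 r 0.19750629024935556 q 1.8141604691152036
scene lever_pad 0.77 y 0.010201015708180421 z 0.1254357476354947 r 0.1258498609707379 q 1.6519423789979704
top lever_grip 0.65 y 0.058761326293972425 z 0.1571563708744086 r 0.16778265218502583 q 1.9286053868511428
top lever_pad 0.97 y -0.0015833653611600344 z 0.15761941994391127 r 0.15762737258903345 q 1.5607511679892268
[0.58354292 0.08031299 0.30545471] [ 9.95769784e-01  9.18717354e-02 -1.44894445e-03  1.49949886e-04] [-0.14003504 -0.64305683 -0.00186372]
gear_small {'uv': [343.7, 265.1], 'score': 0.58}
gear_mid {'uv': [347.5, 272.2], 'score': 0.72}
gear_large {'uv': [343.9, 285.9], 'score': 0.62}
[344.53814581 282.77745469]
[345.87266012 273.25945989]
[347.24558149 263.41996026]
```

View pics/g9.png

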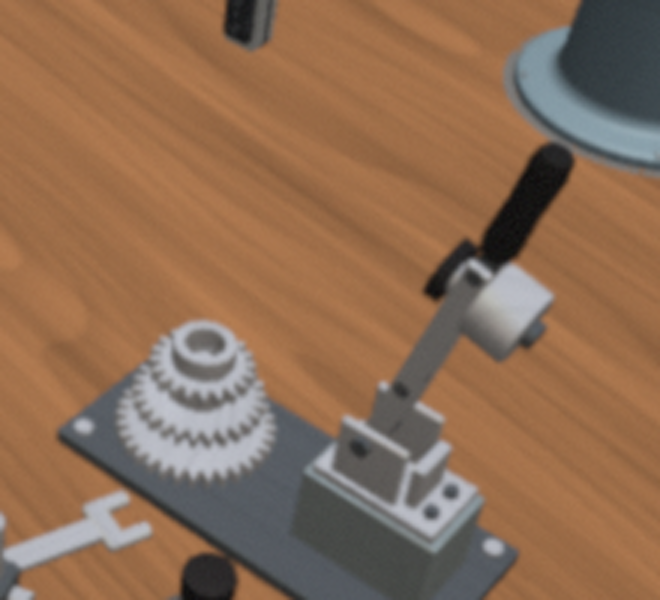

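Emit:
{"api": "step_arm", "payload": {"deltas": [[[0, 0, 0.045, 0, -0.003, 0, 0.0], [0, 0, 0.085, 0, -0.003, 0, 0], [0, 0, 0.09, 0, -0.003, 0, 0], [-0.042, 0.226, 0.09, 0, -0.003, 0, 0], [-0.042, 0.226, 0.09, 0, -0.003, 0, 0], [-0.042, 0.226, 0.09, 0, -0.003, 0, 0], [-0.042, 0.226, 0.09, 0, -0.003, 0, 0], [-0.042, 0.226, 0.09, 0, -0.003, 0, 0]]]}}

```text
time_s: 20.7
position: [0.5404, 0.3093, 0.3943]
tcp_rot: [0.996, 0.093, -0.001, 0.0]
force: [0.2, -0.2, -0.1]
width: -0.0002
```

Emit:
{"api": "step_arm", "payload": {"deltas": [[[0, 0, 0, 0, 0, 0, 0]]]}}

```text
time_s: 20.8
position: [0.539, 0.3124, 0.3928]
tcp_rot: [0.995, 0.096, -0.002, 0.0]
force: [1.1, 0.3, 0.2]
width: -0.0002
```

Emit:
{"api": "step_arm", "payload": {"deltas": [[[0.001, -0.002, -0.04, 0, -0.003, -0.008, 0], [0.001, -0.002, -0.08, 0, -0.003, -0.008, 0], [0.001, -0.002, -0.106, 0, -0.003, -0.008, 0], [0.001, -0.002, -0.106, 0, -0.003, -0.008, 0], [0.001, -0.002, -0.106, 0, -0.003, -0.008, 0]]]}}

```text
time_s: 21.3
position: [0.5403, 0.3097, 0.2868]
tcp_rot: [0.996, 0.091, -0.001, 0.001]
force: [1.0, -0.2, 0.1]
width: 0.0002
```

```bash
python3 -c "
from lev import *
p=manip.state()['position'];print(p,manip.state()['force'])
for q in (1.85,1.7,1.57,1.4,1.25,1.1,.95,.8,.65,.5,.35,.2,.1,0):
    y=-.19*np.cos(q)+.0105*np.sin(q)+.011; z=.19*np.sin(q)+.0105*np.cos(q)
    if q>1.5: z=.18
    print(q,np.round(H+np.r_[y*ya,z],4),np.round(H+np.r_[y*ya,z]-p,4))"
```

```text
[0.5402931  0.30968056 0.28680572] [ 0.95627184 -0.1902963   0.14293035]
1.85 [0.5475 0.2751 0.288 ] [ 0.0072 -0.0346  0.0012]
1.7 [0.5526 0.248  0.288 ] [ 0.0123 -0.0617  0.0012]
1.57 [0.5571 0.2239 0.288 ] [ 0.0168 -0.0858  0.0012]
1.4 [0.563  0.1921 0.297 ] [ 0.0227 -0.1176  0.0102]
1.25 [0.5682 0.1646 0.2916] [ 0.0279 -0.1451  0.0048]
1.1 [0.5731 0.1382 0.2821] [ 0.0328 -0.1715 -0.0047]
0.95 [0.5777 0.1134 0.2687] [ 0.0374 -0.1962 -0.0181]
0.8 [0.5819 0.091  0.2516] [ 0.0417 -0.2187 -0.0352]
0.65 [0.5856 0.0712 0.2313] [ 0.0453 -0.2384 -0.0555]
0.5 [0.5887 0.0547 0.2083] [ 0.0484 -0.255  -0.0785]
0.35 [0.5912 0.0418 0.183 ] [ 0.0509 -0.2679 -0.1038]
0.2 [0.5929 0.0327 0.156 ] [ 0.0526 -0.277  -0.1308]
0.1 [0.5936 0.0289 0.1374] [ 0.0533 -0.2808 -0.1494]
0 [0.5939 0.0269 0.1185] [ 0.0536 -0.2828 -0.1683]
```

Emit:
{"api": "step_arm", "payload": {"deltas": [[[0.004, -0.017, 0.001, 0, 0, 0, 0], [0.007, -0.033, 0.001, 0, 0, 0, 0], [0.01, -0.045, 0.001, 0, 0, 0, 0], [0.012, -0.058, 0.001, 0, 0, 0, 0], [0.0145, -0.071, 0.001, 0, 0, 0, 0], [0.017, -0.085, 0.001, 0, 0, 0, 0], [0.02, -0.1, 0.004, 0, 0, 0, 0], [0.0225, -0.116, 0.006, 0, 0, 0, 0]]]}}

```text
time_s: 22.1
position: [0.5637, 0.1927, 0.2946]
tcp_rot: [0.996, 0.091, 0.001, 0.0]
force: [0.3, 2.7, -0.4]
width: -0.0002
```

Emit:
{"api": "step_arm", "payload": {"deltas": [[[0.0025, -0.014, -0.001, 0, 0, 0, 0], [0.005, -0.0275, -0.003, 0, 0, 0, 0], [0.0075, -0.041, -0.007, 0, 0, 0, 0], [0.01, -0.054, -0.0125, 0, 0, 0, 0], [0.0125, -0.067, -0.019, 0, 0, 0, 0], [0.0147, -0.079, -0.026, 0, 0, 0, 0], [0.017, -0.0905, -0.034, 0, 0, 0, 0], [0.019, -0.1015, -0.043, 0, 0, 0, 0]]]}}

```text
time_s: 22.9
position: [0.5829, 0.0901, 0.2508]
tcp_rot: [0.996, 0.091, 0.001, 0.0]
force: [0.7, 0.5, 0.3]
width: -0.0003
```

Emit:
{"api": "step_arm", "payload": {"deltas": [[[0.002, -0.01, -0.01, 0, 0, 0, 0], [0.0037, -0.0195, -0.02, 0, 0, 0, 0], [0.0053, -0.028, -0.0315, 0, 0, 0, 0], [0.0068, -0.036, -0.043, 0, 0, 0, 0], [0.008, -0.0425, -0.0555, 0, 0, 0, 0], [0.009, -0.049, -0.0685, 0, 0, 0, 0], [0.01, -0.0535, -0.082, 0, 0, 0, 0], [0.011, -0.0575, -0.095, 0, 0, 0, 0]]]}}

```text
time_s: 23.7
position: [0.5938, 0.0323, 0.1545]
tcp_rot: [0.996, 0.091, 0.001, 0.0]
force: [0.4, 0.3, -0.0]
width: -0.0001
```

```bash
python3 -c "
from lev import *
lever('scene');lever('top')
s=manip.state();print(s['position'],s['force'])"
```

```text
scene lever_grip 0.92 y -0.1916863771974556 z 0.02917984851939824 r 0.1938946383031265 q 0.15106726048030036
scene lever_pad 0.77 y -0.1264453241132543 z -0.0006758658076325835 r 0.12644713039328276 q -0.005345072076889669
top lever_grip 0.87 y -0.18941713594800325 z -0.04340333483707483 r 0.1943262742547275 q -0.22525290918718976
top lever_pad 0.67 y -0.13952754005605036 z 0.022077519414917965 r 0.14126341103629353 q 0.15692950483255144
[0.59445503 0.03275126 0.15663392] [-0.56883929 -0.49421488 -0.57696559]
```

Emit:
{"api": "step_arm", "payload": {"deltas": [[[0, -0.002, -0.008, 0, 0, 0, 0], [0.0005, -0.004, -0.016, 0, 0, 0, 0], [0.0005, -0.005, -0.023, 0, 0, 0, 0], [0.0005, -0.0055, -0.029, 0, 0, 0, 0], [0.0005, -0.0055, -0.034, 0, 0, 0, 0], [0.0005, -0.0055, -0.036, 0, 0, 0, 0]]]}}

```text
time_s: 24.6
position: [0.5945, 0.0273, 0.1197]
tcp_rot: [0.996, 0.091, 0.001, 0.0]
force: [-0.4, -0.2, -0.1]
width: 0.0001
```

Emit:
{"api": "step_arm", "payload": {"deltas": [[[0, 0, -0.001, 0, 0, 0, 0], [0, 0, -0.002, 0, 0, 0, 0], [0, 0, -0.002, 0, 0, 0, 0], [0, 0, -0.002, 0, 0, 0, 0]]]}}

```text
time_s: 25.0
position: [0.5948, 0.0273, 0.118]
tcp_rot: [0.996, 0.091, 0.002, 0.0]
force: [-0.8, -0.6, 0.7]
width: 0.0003
```

```bash
python3 -c "
from lev import *
lever('scene')
s=manip.state();print(s['position'],s['force'])"
```

```text
scene lever_grip 0.75 y -0.1855899698810871 z 0.002218839998868946 r 0.18560323319221408 q 0.0119550334086334
scene lever_pad 0.96 y -0.12534072244448044 z -0.01835029420135094 r 0.12667687239658396 q -0.14537054088282347
[0.59474523 0.02728913 0.11802122] [-0.09138594  0.0847203   1.23521096]
```

Emit:
{"api": "step_arm", "payload": {"deltas": [[[0, 0, -0.001, 0, 0, 0, 0], [0, 0, -0.002, 0, 0, 0, 0], [0, 0, -0.002, 0, 0, 0, 0]]]}}

```text
time_s: 25.45
position: [0.5949, 0.0273, 0.1179]
tcp_rot: [0.996, 0.091, 0.001, 0.0]
force: [-5.1, 0.1, 11.3]
width: 0.0
```

Emit:
{"api": "step_arm", "payload": {"deltas": [[[0, 0, 0.005, 0, 0, 0, 0], [0, 0, 0.03, 0, 0, 0, 0], [0.005, -0.02, 0.08, 0, 0, 0, 0], [0.005, -0.05, 0.12, 0, 0, 0, 0], [0.005, -0.09, 0.15, 0, 0, 0, 0], [0.005, -0.1, 0.15, 0, 0, 0, 0], [0.005, -0.1, 0.15, 0, 0, 0, 0]]]}}

```text
time_s: 26.15
position: [0.6002, -0.0744, 0.2687]
tcp_rot: [0.996, 0.09, 0.002, 0.001]
force: [0.3, 0.3, -0.6]
width: -0.0
```

```bash
python3 -c "
from lev import *
lever('scene');lever('top')
i=manip.snapshot('scene')[:,:,::-1]; cv2.imwrite('pics/g10.png',cv2.resize(i[150:400,170:470],(720,600),interpolation=2))
s=manip.state();print(s['position'],s['force'],s['qd'])"
```

```text
scene lever_grip 0.66 y -0.4581173400765345 z -0.0395075614572903 r 0.45981772985727803 q -0.0860261147599712
scene lever_pad 0.62 y -0.12473415878843966 z -0.019461133982231385 r 0.12624320221118457 q -0.15477308051353542
top lever_grip 0.93 y -0.19274135898298625 z -0.048288465887234136 r 0.19869828232863754 q -0.24548217556687119
[ 0.59941648 -0.07151295  0.26661915] [-0.03978195 -0.77316148  0.43025828] [-0.00475561 -0.0034797  -0.00934324  0.00089612 -0.00029112 -0.00144434]
```

View pics/g10.png

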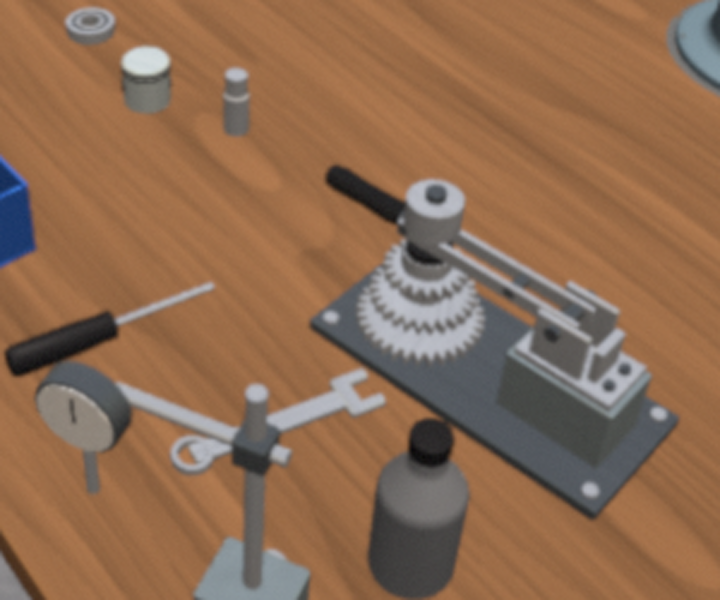

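The picture shows the lever level, with its pad on the small gear's boss at about (428,255) in the crop. The three gears are stacked, the bystanders look undisturbed and the arm is clear.

```bash
python3 -c "
from cell import manip
print(manip.job_done(), manip.state()['time_s'])"
```

```text
the job is handed in; nothing more can be done
the job is handed in; nothing more can be done
```

I gripped each gear by its boss and lowered it down the mandrel to light contact: large, then middle, then small. With the fingers closed I pushed the hold-down lever over, pressed it down to firm contact (about 11 N), backed away and handed the job in at about 26 s.

**Final picture:** the three gears sit flat in order, boss up. The lever is level with its pad on the stack, the bystanders look where they were, and the arm is clear.

**Lever angle:** the scene camera put the pad 18–19 mm below the hinge, where 18 mm means level.

**Checks that disagreed:**
- After I backed off, the scene camera's lever-grip mark was clearly wrong (0.46 m from the hinge instead of 0.19 m).
- The top-camera lever marks were inconsistent throughout, so I relied on the pad mark, the contact height and the picture.
- The two cameras differed by about 4–5 mm in x, so I used averages. Insertion side forces were at most about 8 N.

I viewed 12 pictures, two over the budget of 10.

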